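# Slide the slate out over the container and sweep off the used capsules

## Robot

A 6-joint arm with a two-finger parallel gripper is mounted at the origin on a cart in front of the work surface, level with it; the furniture and walls round the work are solid. World frame = base frame: x ahead of the robot, y to its left, z up, the work surface at z = 0. Lengths are in m, angles in rad, forces in N, time in s.
With the tool pointing down it reaches from about 0.35 to 0.925 m from the base axis. Payload 6.4 kg.
Tool frame: the origin (TCP) lies midway between the tips of the shut fingers; the grasp point (between the pads) lies manip.pinch_z behind it (manip.pinch_z is the distance from the TCP to the grasp point, in m); z points along the fingers, y is the line along which they close (so a half turn about z gives the same grasp; the last joint's range is limited). The gripper opens to 85 mm and grips with 20 to 120 N. Pads are 22 mm wide; open, the fingers measure 114 mm over their backs; the gripper's body (76 mm by 85 mm) begins 54 mm behind the grasp point. The pads swing forward as they close: fully open they stand 13 mm farther back than shut.
Start: joints at [-1.303, 0.245, 1.558, -0, 1.339, -0.174], TCP at [0.278, -0.588, 0.231] pointing down, gripper open.
Joint ranges: [-3.13, 3.13], [-1.02, 2.26], [0.13, 2.54], [-0.95, 4.09], [0.21, 2.88], [-2.74, 2.74]. Speed limits (rad/s): [2.57, 2.57, 3.14, 3.14, 3.14, 3.14].

## Interface

Orientations are given as a rotation vector (axis times angle).
In Python, from cell import manip gives the robot as it stands.
- The arm moves only by the shell command python3 -m creep 'ROWS' [FORCE]. ROWS is a JSON object whose one key "deltas" holds a list that holds one entry, the list of rows, each a list of 5 numbers: the shift along the world's x, y, z in m, then the turn about the world's z in degrees, then the finger opening in m, from 0 to 0.0854. In form: {"deltas": [[[dx, dy, dz, turn, claw], ...]]}. A call has exactly 8 rows; each row is the pose to reach, as a shift and turn from the pose commanded when the call began; what a row does not reach only later rows make up. A row lasts 1/12 s, in which the tool goes at most 41.7 mm and 7.16 degrees, less where a joint would pass 70% of its speed; a pose out of reach is approached as far as the arm can. A call with a gripper value outside its range is refused whole. The fingers move at their own pace and stop on an object; FORCE is the grip in N (left out, the last holds). Time passes only in rows, so rows that repeat a pose let the fingers close, or fill a call up. It gives the time, the measured TCP pose, the force, the opening and the grip force at its end, in the units of the state.
- manip.observe(): the state, without advancing time (a new reading comes with each control period).
- manip.get_image(name): name is "side" or "top" or "wrist"; returns the picture (384x512x3 uint8, blue, green, red); there is no depth.
- manip.camera_params(name): a dict with "fov_y" (degrees; the focal length in pixels is half the picture's height over the tangent of half this angle, whatever the lens; pixels are square), "cx", "cy" (the principal point, pixels), "cam_to_world" (4x4, takes a point from camera to world coordinates). Camera axes: x right, y up, looking along -z (the intrinsics and any distortion apply to the point x, -y, -z); pixel columns grow to the right and rows downward; lengths in m; the calibration is good to about 2 mm. A picture is of the moment at which its call begins: read the wrist's pose just before it. camera_params takes no time and is no camera call; for the wrist camera it gives the pose at the moment of the call.
- manip.finish_job(): hands the job in; it is judged then, once.
Trained networks look in the newest picture that a camera, given by its name, has taken for a name from the list of things; names that differ only in an ending like _2 or _b are one class to them, and where a whole thing is asked for, a point or a joint stands for the part that bears it (a point fixed in the world has none). Each returns a list of dicts, best first, with "confidence" (0 to 1); they miss things now and then, are a little off and sometimes report something else, mostly with a low value. They report only what shows in the picture. A call takes as long as a camera call.
- manip.masks_of(name, camera): "region" (384x512 bool, what is visible of it) and "centre" ([column, row] in pixels, amid what is visible of it).
The state is a dict: "clock": time; "joint_pos": joint angles; "joint_vel": joint speeds; "tau": joint torques, N m; "position": TCP position; "tool_rot": TCP orientation; "ft_force": force on the tool from outside, world axes, zero at the start; "ft_torque": the same for the moment, N m; "opening": opening from 0.0 (shut) to 1.0 (fully open); "grip_force": force on a finger pad.
Only numpy, scipy, OpenCV 4.12 (cv2) and the standard library are available. Lean on these libraries where they do the work, as an engineer would, in place of code of your own. Each camera call takes 0.05 s, during which the arm holds its last target. There are 200 camera calls.

## Task

Two used coffee capsules were left to drip on the slate tray on the raised wooden shelf. Working with the fingertips only, slide the slate along the shelf towards the steel container, both capsules riding on it, until it overhangs that end of the shelf by 4 cm (within 1 cm) and lies square to it, bridging the gap to the container; then push both capsules along the slate and off its overhanging end so that they drop into the container. Never grasp or lift the slate or the capsules, leave the slate overhanging like that, and leave the container and everything else where it stands.

Things in the scene. Friction and masses are not known exactly. Their poses are not given: they have to be found in the camera images.
- coffee_shelf: Low raised shelf, fixed: light bamboo top 220 (x) x 340 (y) x 15 mm on dark steel legs, upper face 95 mm above its origin. Origin: centre of its underside, at worktop height; x across its depth (away from the robot), y along its length, z up. Its two ends are at y = +170 and -170 mm. An espresso cup and two fresh capsules stand under it, fixed.
- slate: Thin dark grey slate tray, loose, 160 (x) x 220 (y) x 10 mm, 0.4 to 0.85 kg, lying on the shelf with its long side roughly along the shelf's y. Origin: centre of its underside; y along its 220 mm length, z up. It overhangs a shelf end by 40 mm when its origin is 100 mm from the shelf's origin along the shelf's y, towards that end.
- capsule_red: Red used coffee capsule standing on its flange on the slate, loose, about 15 g: bell shape, 37 mm flange diameter, 27 mm high. Origin: centre of its underside.
- capsule_gold: Gold-yellow used coffee capsule standing on its flange on the slate, loose, about 15 g: bell shape, 37 mm flange diameter, 27 mm high. Origin: centre of its underside. The two capsules stand beside each other across the slate, in separate lanes along its y.
- container: Open steel container, loose, 0.6 kg, on the worktop just beyond one end of the shelf (either end; 4 to 25 mm gap): 190 (x) x 160 (y) mm over its 11 mm flanged rim, 75 mm high, inside 168 x 138 mm, floor 3 mm thick. Origin: centre of its underside; x, y roughly along the shelf's x, y.
- latte_glass: Handled glass cup with milky coffee, about 80 x 111 x 64 mm, loose, on the worktop beyond the other end of the shelf. Origin: centre of its underside. Leave alone.
- honey_jar: Honey jar with a yellow lid, 57 x 61 x 95 mm, loose, on the worktop behind the shelf. Origin: centre of its underside. Leave alone.

How it is judged:
On the way, in this order (a step that is already met when the one before it is completed fails the run):
1. the slate overhangs the container's end of the shelf by 40 mm (within 10 mm), square to it within 0.12 rad, flat and at rest, with both capsules still on it (((y of container in the frame of coffee_shelf above 0 m and y of slate in the frame of coffee_shelf between 0.09 and 0.11 m) or (y of container in the frame of coffee_shelf below 0 m and y of slate in the frame of coffee_shelf between -0.11 and -0.09 m)) and angle between the y axis of slate and the y axis of coffee_shelf, either way round below 0.12 rad and height (world z) of slate between 0.091 and 0.099 m and angle between slate's own z axis and vertical below 0.04 rad and linear speed of slate below 0.01 m/s and x of capsule_red in the frame of slate between -0.08 and 0.08 m and y of capsule_red in the frame of slate between -0.11 and 0.11 m and height (world z) of capsule_red between 0.1 and 0.13 m and x of capsule_gold in the frame of slate between -0.08 and 0.08 m and y of capsule_gold in the frame of slate between -0.11 and 0.11 m and height (world z) of capsule_gold between 0.1 and 0.13 m), for 0.2 s.
2. both capsules are in the container (x of capsule_red in the frame of container between -0.086 and 0.086 m and y of capsule_red in the frame of container between -0.071 and 0.071 m and z of each of capsule_red, capsule_gold in the frame of container below 0.06 m and x of capsule_gold in the frame of container between -0.086 and 0.086 m and y of capsule_gold in the frame of container between -0.071 and 0.071 m), for 0.2 s.
At the end, for the whole second after the job is handed in: The slate lies flat and still on the shelf, overhanging the container's end by 40 mm within 10 mm (its origin 90 to 110 mm from the shelf's along the shelf's y) and square within 0.12 rad; both capsules are inside the upright container, below its rim (all of step 2 and ((y of container in the frame of coffee_shelf above 0 m and y of slate in the frame of coffee_shelf between 0.09 and 0.11 m) or (y of container in the frame of coffee_shelf below 0 m and y of slate in the frame of coffee_shelf between -0.11 and -0.09 m)) and angle between the y axis of slate and the y axis of coffee_shelf, either way round below 0.12 rad and height (world z) of slate between 0.091 and 0.099 m and angle between slate's own z axis and vertical below 0.04 rad and linear speed of slate below 0.01 m/s and angle between container's own z axis and vertical below 0.05 rad); the robot touches nothing.
It fails at once if the slate is lifted (10 mm) or tipped (0.15 rad) (height (world z) of slate above 0.105 m or angle between slate's own z axis and vertical above 0.15 rad).
It fails at once if a capsule is lifted (its underside 30 mm above the slate) (height (world z) of any of capsule_red, capsule_gold above 0.135 m).
It fails at once if the container is shoved more than 20 mm or tipped (distance of container from where it was at the start of the episode above 0.02 m or angle between container's own z axis and vertical above 0.2 rad).
It fails at once if the glass of coffee or the honey jar is moved more than 15 mm (distance of any of latte_glass, honey_jar from where it was at the start of the episode above 0.015 m).
It also fails if it takes over 61 s, if anything falls off the work surface, if the arm or the gripper's body presses on something with over 40 N, if the wrist force passes 120 N, or if a joint passes its speed limit or range.

## Working session

There is one attempt and no reset: what is moved stays moved. The work goes in short steps, Python scripts to look and compute and a shell command to move; the robot and the scene stay as the last step left them, time stands still between calls to the robot, and variables do not carry over. Pictures are saved under pics/ and viewed, at most 10 in all, crops included, and the job is handed in when it is done.

```bash
ls; mkdir -p pics; python3 - <<'E'
from cell import manip
import cv2,numpy as np
for n in ("top","side"):
    im=manip.get_image(n); cv2.imwrite(f"pics/{n}0.png",im)
    p=manip.camera_params(n); print(n,p)
    for t in ("coffee_shelf","slate","capsule_red","capsule_gold","container","latte_glass","honey_jar"):
        r=manip.masks_of(t,n)
        print(t,[(round(d['confidence'],2),np.round(d['centre']).tolist(),int(d['region'].sum())) for d in r[:3]])
s=manip.observe();print(s['clock'],s['position'],s['tool_rot'],s['ft_force'],manip.pinch_z)
E
```

```text
pics
top {'fov_y': 49.59365860950095, 'cx': 256.5060447544306, 'cy': 189.8346864845012, 'cam_to_world': array([[ 0.01279284,  0.98431604, -0.17594963,  0.38356117],
       [-0.99955268,  0.01734587,  0.02436324,  0.03941246],
       [ 0.02703313,  0.17555925,  0.98409764,  1.15935725],
       [ 0.        ,  0.        ,  0.        ,  1.        ]])}
coffee_shelf [(0.61, [248.0, 232.0], 5845)]
slate [(0.83, [289.0, 223.0], 4959)]
capsule_red [(0.45, [290.0, 230.0], 165)]
capsule_gold [(0.63, [316.0, 208.0], 162)]
container [(0.85, [182.0, 214.0], 4398)]
latte_glass [(0.94, [382.0, 241.0], 904)]
honey_jar [(0.67, [243.0, 146.0], 546)]
side {'fov_y': 55.28961809964287, 'cx': 255.4560562298506, 'cy': 192.1405471141456, 'cam_to_world': array([[-0.99940233,  0.00420454,  0.03431193,  0.61856766],
       [ 0.02694834, -0.52691486,  0.84949074,  0.79066264],
       [ 0.02165118,  0.84990767,  0.52648663,  0.5941017 ],
       [ 0.        ,  0.        ,  0.        ,  1.        ]])}
coffee_shelf [(0.9, [296.0, 207.0], 3207), (0.25, [292.0, 187.0], 2281)]
slate []
capsule_red [(0.64, [303.0, 178.0], 84)]
capsule_gold []
container [(0.91, [292.0, 266.0], 6441), (0.28, [211.0, 219.0], 938)]
latte_glass [(0.76, [294.0, 152.0], 206)]
honey_jar [(0.69, [210.0, 222.0], 937)]
0.8 [ 0.27793893 -0.5875933   0.23129587] [3.06524287e+00 6.88387984e-01 1.93001994e-05] [-0.642313   -0.19054033 -0.85264657] 0.0187
```

View pics/top0.png

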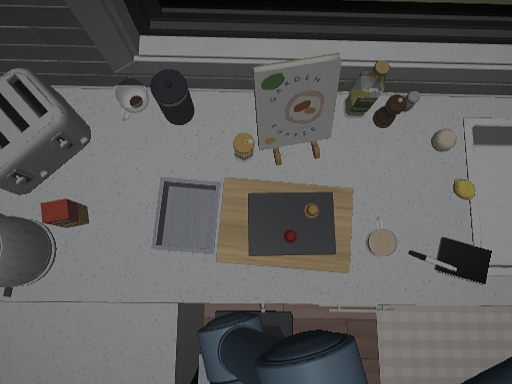

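View pics/side0.png

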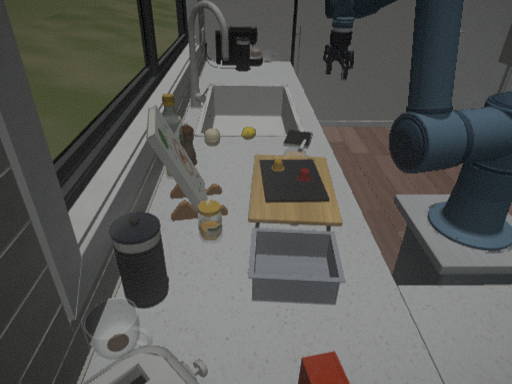

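```bash
cat > h.py <<'E'
from cell import manip
import cv2,numpy as np
def to_world(n,uv,z):
    p=manip.camera_params(n);f=192/np.tan(np.radians(p['fov_y']/2));T=p['cam_to_world']
    uv=np.atleast_2d(uv).astype(float)
    d=np.c_[(uv[:,0]-p['cx'])/f,-(uv[:,1]-p['cy'])/f,-np.ones(len(uv))]@T[:3,:3].T
    o=T[:3,3];return o+d*((z-o[2])/d[:,2])[:,None]
def mask(t,n):
    r=manip.masks_of(t,n);return r[0]['region'] if r else None
def rect(m,n,z):
    ys,xs=np.nonzero(m);w=to_world(n,np.c_[xs,ys],z)[:,:2]
    (c,s,a)=cv2.minAreaRect((w*1000).astype(np.float32))
    return np.round(c,1),np.round(s,1),round(a,1),np.round(cv2.boxPoints((c,s,a))).tolist()
E
python3 - <<'E'
from h import *
im=manip.get_image("top")
for t,z in (("coffee_shelf",.095),("slate",.105),("container",.075),("capsule_red",.115),("capsule_gold",.115),("latte_glass",.06),("honey_jar",.095)):
    m=mask(t,"top")
    if m is not None: print(t,*rect(m,"top",z))
E
```

```text
coffee_shelf [487.6 -61.9] [341.7 221. ] 86.0 [[365.0, -225.0], [586.0, -240.0], [610.0, 101.0], [389.0, 116.0]]
container [509.3 194.7] [161.8 190.5] 86.1 [[409.0, 120.0], [599.0, 107.0], [610.0, 269.0], [420.0, 282.0]]
capsule_red [455.4 -70.8] [32.5 32.9] 0.8 [[439.0, -55.0], [439.0, -87.0], [472.0, -87.0], [471.0, -54.0]]
capsule_gold [685.7  48.8] [75.4 49.5] 1.1 [[648.0, 73.0], [648.0, 23.0], [724.0, 25.0], [723.0, 74.0]]
latte_glass [ 453.9 -327. ] [80.7 96.7] 62.9 [[392.0, -341.0], [479.0, -385.0], [515.0, -313.0], [429.0, -269.0]]
honey_jar [690.1  50.3] [79.5 53.1] 1.1 [[650.0, 76.0], [651.0, 23.0], [730.0, 25.0], [729.0, 78.0]]
```

The top view shows the shelf at about (285,225) and the container to its left (+y) at (187,215). The slate is at (291,223), the red capsule at (290,236), the gold one at (312,210) and the glass at (382,242). The gold network answer was really the honey jar, so I'll find the slate and capsules by colour.

```bash
cat >> h.py <<'E'
SC=np.array([487.6,-61.9]);SY=np.radians(-4.0)
EX=np.array([np.cos(SY),np.sin(SY)]);EY=np.array([-np.sin(SY),np.cos(SY)])
def inshelf(p):
    d=np.asarray(p)[...,:2]-SC; return np.round(np.stack([d@EX,d@EY],-1),1)
def biggest(m):
    k,l,s,c=cv2.connectedComponentsWithStats(m.astype(np.uint8)); i=1+np.argmax(s[1:,4]); return l==i
def scene(n="top",name=None):
    im=manip.get_image(n)
    if name: cv2.imwrite(f"pics/{name}.png",im)
    b,g,r=[im[...,i].astype(int) for i in range(3)]
    roi=np.zeros(b.shape,bool); roi[170:285,150:360]=True
    hsv=cv2.cvtColor(im,cv2.COLOR_BGR2HSV).astype(int)
    sl=biggest(roi&(hsv[...,2]<85)&(hsv[...,1]<60))
    red=roi&((hsv[...,0]<6)|(hsv[...,0]>172))&(hsv[...,1]>120)
    hull=cv2.fillConvexPoly(np.zeros(b.shape,np.uint8),cv2.convexHull(np.argwhere(sl)[:,::-1].astype(np.int32)),1)>0
    gold=hull&(hsv[...,0]>12)&(hsv[...,0]<32)&(hsv[...,1]>80)
    out={}
    c,s,a,bx=rect(sl,n,.105); out['slate']=(c,s,a,inshelf(c),bx)
    for k,m in (("red",red),("gold",gold)):
        if m.sum()>10: c,s,a,_=rect(biggest(m),n,.113); out[k]=(c,s,int(m.sum()),inshelf(c))
    return out
E
python3 - <<'E'
from h import *
for k,v in scene().items(): print(k,*v)
print(inshelf([509.3,194.7]))
im=manip.get_image("top")
cv2.imwrite("pics/crop1.png",cv2.resize(im[165:290,140:420],None,fx=2.8,fy=2.8,interpolation=cv2.INTER_CUBIC))
E
```

```text
slate [487.6 -75.6] [158.6 219. ] 1.9 [  1.  -13.7] [[405.0, 31.0], [412.0, -188.0], [570.0, -182.0], [563.0, 36.0]]
red [454.3 -71. ] [32.8 35.1] 162 [-32.6 -11.4]
gold [ 521. -126.] [35.9 36. ] 216 [ 37.8 -61.6]
[  3.7 257.5]
```

View pics/crop1.png

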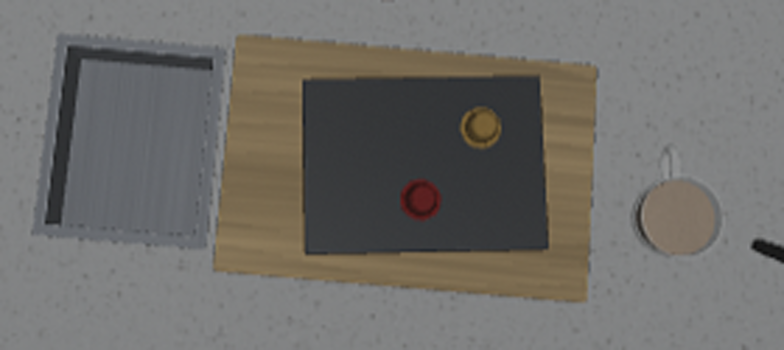

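The crop confirms the colour results. The slate is turned +5.9° relative to the shelf and its centre is at shelf y = -14 mm, so it has to go about 114 mm towards +y. I'll push its -y edge with the open fingers straddling its centre line, which also squares it. First I move above the strip of shelf behind it.

```bash
python3 -m creep '{"deltas": [[[0.018,0.033,0,6,0.0854],[0.036,0.067,0,12,0.0854],[0.054,0.100,0,18,0.0854],[0.072,0.134,0,24,0.0854],[0.090,0.167,0,30,0.0854],[0.108,0.200,0,36,0.0854],[0.126,0.234,0,42,0.0854],[0.144,0.267,0,48,0.0854]]]}'
python3 -m creep '{"deltas": [[[0.018,0.033,0,6,0.0854],[0.036,0.067,0,12,0.0854],[0.050,0.094,0,13,0.0854],[0.055,0.104,0,13,0.0854],[0.055,0.104,0,13,0.0854],[0.055,0.104,-0.02,13,0.0854],[0.055,0.104,-0.04,13,0.0854],[0.055,0.104,-0.04,13,0.0854]]]}'
python3 - <<'E'
from h import *
from scipy.spatial.transform import Rotation as R
s=manip.observe();print(s['position'],inshelf(s['position']*1000),np.degrees(np.arctan2(*R.from_rotvec(s['tool_rot']).as_matrix()[1::-1,1])),s['ft_force'],s['opening'])
E
```

```text
clock: 1.97
position: [0.4225, -0.3188, 0.2315]
tool_rot: [2.515, 1.881, 0.0]
ft_force: [0.8, -0.1, -0.9]
opening: 0.998
grip_force: 0.0
clock: 2.63
position: [0.4744, -0.2163, 0.1874]
tool_rot: [-2.288, -2.142, 0.003]
ft_force: [-0.4, 0.2, -1.1]
opening: 1.003
grip_force: 0.0
[ 0.47444028 -0.21634389  0.18735534] [  -2.4 -155. ] -3.7811841878726726 [-0.39466546  0.17249223 -1.07566302] 1.0027841630704095
```

```bash
python3 -m creep '{"deltas": [[[0,0,-0.03,0,0.0854],[0,0,-0.06,0,0.0854],[0,0,-0.08,0,0.0854],[0,0,-0.09,0,0.0854],[0,0,-0.095,0,0.0854],[0,0,-0.1,0,0.0854],[0,0,-0.1,0,0.0854],[0,0,-0.1,0,0.0854]]]}'
python3 - <<'E'
from h import *
im=manip.get_image("wrist");cv2.imwrite("pics/w1.png",im)
E
```

```text
clock: 3.3
position: [0.4776, -0.2174, 0.0925]
tool_rot: [2.291, 2.147, 0.001]
ft_force: [-0.1, 1.0, 0.3]
opening: 1.001
grip_force: 0.0
```

View pics/w1.png

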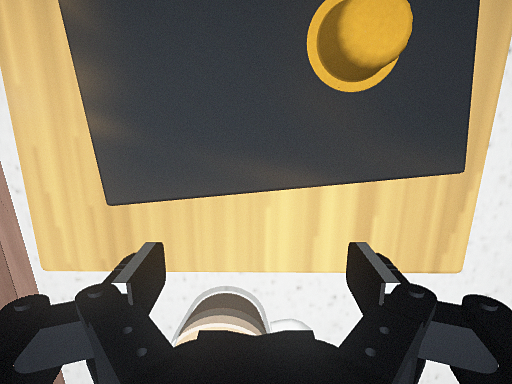

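The fingertips straddle the slate's near edge (rows 175–205) and sit on the shelf side of it, with nothing in the way. I lower them the last few mm and start pushing.

```bash
python3 -m creep '{"deltas": [[[0,0,-0.002,0,0.0854],[0,0,-0.004,0,0.0854],[0,0,-0.006,0,0.0854],[0,0,-0.006,0,0.0854],[0,0.001,-0.006,0,0.0854],[0,0.002,-0.006,0,0.0854],[0,0.004,-0.006,0,0.0854],[0,0.006,-0.006,0,0.0854]]]}'
python3 -m creep '{"deltas": [[[0,0.003,0,0,0.0854],[0,0.006,0,0,0.0854],[0.001,0.009,0,0,0.0854],[0.001,0.012,0,0,0.0854],[0.001,0.015,0,0,0.0854],[0.001,0.018,0,0,0.0854],[0.001,0.021,0,0,0.0854],[0.002,0.024,0,0,0.0854]]]}'
python3 - <<'E'
from h import *
for k,v in scene().items(): print(k,*v[:4])
s=manip.observe();print(inshelf(s['position']*1000),s['ft_force'])
E
```

```text
clock: 4.02
position: [0.477, -0.2104, 0.0854]
tool_rot: [2.292, 2.149, 0.0]
ft_force: [-0.1, -0.5, 0.2]
opening: 1.004
grip_force: 0.0
clock: 4.68
position: [0.4787, -0.1865, 0.0853]
tool_rot: [-2.291, -2.149, 0.001]
ft_force: [-2.2, -2.7, -1.1]
opening: 0.993
grip_force: 1.6
slate [492.7 -81.3] [161.2 255.8] 1.0 [  6.4 -19. ]
red [459.1 -58.4] [33.6 34. ] 164 [-28.7   1.5]
gold [ 522.8 -115.1] [35.8 34.9] 319 [ 38.8 -50.6]
[  -0.  -124.3] [-1.59214997 -1.41959198 -0.04991165]
```

```bash
python3 -m creep '{"deltas": [[[0,0.004,0,0,0.0854],[0.001,0.008,0,0,0.0854],[0.001,0.012,0,0,0.0854],[0.001,0.016,0,0,0.0854],[0.001,0.020,0,0,0.0854],[0.002,0.024,0,0,0.0854],[0.002,0.028,0,0,0.0854],[0.002,0.032,0,0,0.0854]]]}'
python3 -m creep '{"deltas": [[[0,0.004,0,0,0.0854],[0.001,0.008,0,0,0.0854],[0.001,0.012,0,0,0.0854],[0.001,0.016,0,0,0.0854],[0.001,0.020,0,0,0.0854],[0.002,0.024,0,0,0.0854],[0.002,0.028,0,0,0.0854],[0.002,0.032,0,0,0.0854]]]}'
python3 -m creep '{"deltas": [[[0,0.003,0,0,0.0854],[0.001,0.006,0,0,0.0854],[0.001,0.009,0,0,0.0854],[0.001,0.012,0,0,0.0854],[0.001,0.015,0,0,0.0854],[0.001,0.018,0,0,0.0854],[0.001,0.020,0,0,0.0854],[0.001,0.021,0,0,0.0854]]]}'
python3 - <<'E'
from h import *
for k,v in scene(name="top2").items(): print(k,*v)
s=manip.observe();print(inshelf(s['position']*1000),s['ft_force'])
im=cv2.imread("pics/top2.png");cv2.imwrite("pics/crop2.png",cv2.resize(im[165:290,140:420],None,fx=2.8,fy=2.8,interpolation=cv2.INTER_CUBIC))
E
```

```text
clock: 5.4
position: [0.4812, -0.1541, 0.0853]
tool_rot: [2.292, 2.148, 0.001]
ft_force: [0.7, -3.3, -1.6]
opening: 0.999
grip_force: 1.5
clock: 6.07
position: [0.483, -0.1222, 0.0853]
tool_rot: [2.292, 2.149, 0.0]
ft_force: [0.1, -2.5, -1.9]
opening: 1.0
grip_force: 1.5
clock: 6.73
position: [0.484, -0.1013, 0.0853]
tool_rot: [2.292, 2.149, 0.0]
ft_force: [0.7, -2.2, -1.1]
opening: 1.005
grip_force: 1.5
slate [506.5  88.6] [344.  166.4] 87.8 [  8.4 151.5] [[417.0, -80.0], [583.0, -86.0], [596.0, 257.0], [430.0, 264.0]]
red [471.7  24.8] [32.7 32.7] 158 [-21.9  85.4]
gold [531.7 -36. ] [36.  34.6] 290 [42.2 28.9]
[ -0.9 -39.4] [ 0.62491089 -1.83983144 -0.55801828]
```

View pics/crop2.png

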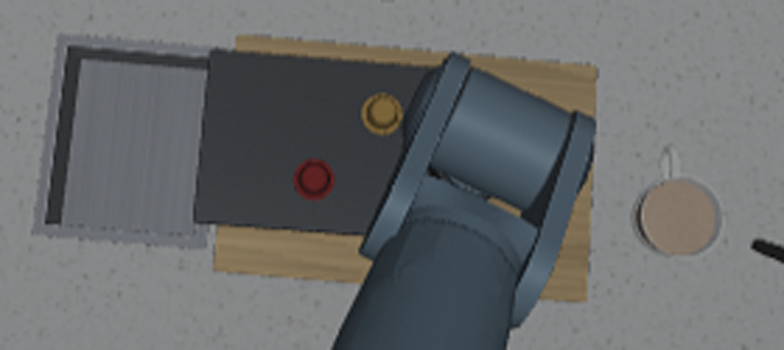

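The slate is now nearly square and its leading edge, at crop (209,50)–(195,222), is already past the shelf end. I'll fit its visible edges to get the remaining distance.

```bash
cat >> h.py <<'E'
def edges(im):
    # slate's leading end from column-wise grey profile along shelf y (several x lanes), fit of step positions
    g=cv2.GaussianBlur(cv2.cvtColor(im,cv2.COLOR_BGR2GRAY),(3,3),0).astype(np.float32)
    p=manip.camera_params("top");f=192/np.tan(np.radians(p['fov_y']/2));T=p['cam_to_world']
    def pix(sx,sy,z):
        w=np.r_[(SC+sx*EX+sy*EY)/1000,z];c=T[:3,:3].T@(w-T[:3,3]);return p['cx']+f*c[0]/-c[2],p['cy']-f*c[1]/-c[2]
    def scan(xs,ys,z):
        out=[]
        for x in xs:
            uv=np.array([pix(x,y,z) for y in ys],np.float32)
            pr=cv2.remap(g,uv[None,:,0],uv[None,:,1],cv2.INTER_LINEAR)[0]
            d=np.abs(np.convolve(pr,np.r_[np.ones(6),-np.ones(6)],'same'));d[:8]=d[-8:]=0
            out.append((x,ys[d.argmax()]))
        o=np.array(out);k=np.polyfit(o[:,0],o[:,1],1);return o,k
    return scan
E
python3 - <<'E'
from h import *
im=cv2.imread("pics/top2.png");s=edges(im)
o,k=s(np.arange(-60,66,10),np.arange(150,235,.5),.105);print("slate end",o[:,1],k, 'deg',np.degrees(k[0]))
o,k=s([-104,-100,-96,94,98,102],np.arange(150,175,.5),.095);print("shelf end",o[:,1],k)
w=to_world("top",[[140+209/2.8,165+50/2.8],[140+195/2.8,165+222/2.8]],.105)*1000;print(inshelf(w))
w=to_world("top",[[140+237/2.8,165+37/2.8],[140+215/2.8,165+270/2.8]],.095)*1000;print(inshelf(w))
E
```

```text
slate end [191.  191.  191.  191.5 191.  191.  191.  190.5 191.5 191.  191.  192.
 191. ] [2.19780220e-03 1.91115385e+02] deg 0.12592479013864663
shelf end [170.5 170.5 170.5 170.5 168.5 169. ] [-5.98776966e-03  1.69910679e+02]
[[ 87.8 190. ]
 [-69.7 186.7]]
[[ 104.3  166.2]
 [-110.4  165.4]]
```

The overhang is 21 mm and the slate is square to 0.1°, so it needs 19 mm more.

```bash
python3 -m creep '{"deltas": [[[0,0.003,0,0,0.0854],[0,0.006,0,0,0.0854],[0.001,0.009,0,0,0.0854],[0.001,0.012,0,0,0.0854],[0.001,0.014,0,0,0.0854],[0.001,0.016,0,0,0.0854],[0.001,0.018,0,0,0.0854],[0.001,0.019,0,0,0.0854]]]}'
python3 - <<'E'
from h import *
r=scene(name="top3")
for k in ("red","gold"): print(k,*r[k])
im=cv2.imread("pics/top3.png");s=edges(im)
o,k=s(np.arange(-60,66,10),np.arange(150,235,.5),.105);print("slate end",o[:,1],k, 'deg',np.degrees(k[0]))
s=manip.observe();print(s['position'],inshelf(s['position']*1000),s['ft_force'])
E
```

```text
clock: 7.45
position: [0.485, -0.0824, 0.0853]
tool_rot: [2.292, 2.149, 0.0]
ft_force: [0.0, -3.0, -0.5]
opening: 0.998
grip_force: 1.6
red [472.   43.1] [33.8 35.5] 160 [-22.9 103.7]
gold [532.1 -17.5] [36.  33.2] 214 [41.3 47.4]
slate end [209.5 209.5 210.  209.5 210.  210.  210.  210.5 209.5 210.5 210.  210.
 210.5] [6.04395604e-03 2.09961538e+02] deg 0.34629317288128725
[ 0.48496409 -0.08223175  0.0853299 ] [ -1.2 -20.5] [-0.05544957 -2.89208087 -1.1868258 ]
```

The slate end is now at 210 mm, a 40 mm overhang, and it is square. I back off, rise, narrow the fingers to a 20 mm cradle and go behind the red capsule (shelf -23, 104).

```bash
python3 -m creep '{"deltas": [[[0,-0.006,0,0,0.0854],[-0.001,-0.014,0,0,0.0854],[-0.001,-0.014,0.015,0,0.0854],[-0.001,-0.014,0.04,0,0.06],[-0.001,-0.014,0.065,0,0.02],[-0.001,-0.014,0.08,0,0.02],[-0.001,-0.014,0.08,0,0.02],[-0.001,-0.014,0.08,0,0.02]]]}'
python3 -m creep '{"deltas": [[[-0.003,0.02,0,0,0.02],[-0.009,0.045,0,0,0.02],[-0.014,0.07,0,0,0.02],[-0.016,0.086,0,0,0.02],[-0.016,0.089,0,0,0.02],[-0.016,0.089,-0.02,0,0.02],[-0.016,0.089,-0.032,0,0.02],[-0.016,0.089,-0.032,0,0.02]]]}'
python3 - <<'E'
from h import *
im=manip.get_image("wrist");cv2.imwrite("pics/w2.png",im)
s=manip.observe();print(s['position'],inshelf(s['position']*1000),s['ft_force'],s['opening'])
E
```

```text
clock: 8.17
position: [0.4843, -0.0971, 0.1658]
tool_rot: [2.291, 2.147, 0.001]
ft_force: [0.4, 0.6, -0.8]
opening: 0.299
grip_force: 0.0
clock: 8.83
position: [0.4654, -0.0074, 0.1295]
tool_rot: [-2.287, -2.144, 0.006]
ft_force: [-0.3, 0.3, 0.1]
opening: 0.233
grip_force: 0.0
[ 0.46631765 -0.00772583  0.13100475] [-25.   52.6] [ 0.27185184 -0.57012996  0.15564609] 0.23330489452191347
```

View pics/w2.png

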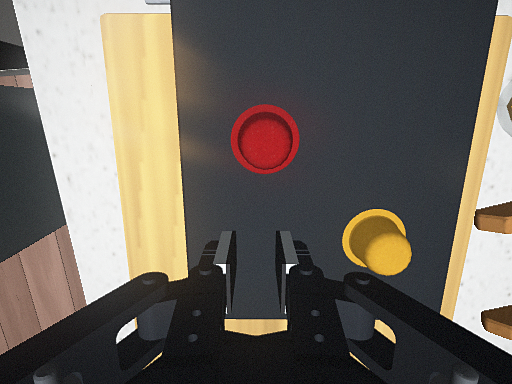

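The fingers are behind the red capsule at (265,140), about 2 mm left of its centre line, and clear of the gold one at (375,245). I shift and lower.

```bash
python3 -m creep '{"deltas": [[[0.002,0,-0.008,0,0.02],[0.002,0,-0.016,0,0.02],[0.002,0,-0.022,0,0.02],[0.002,0,-0.024,0,0.02],[0.002,0,-0.024,0,0.02],[0.002,0,-0.024,0,0.02],[0.002,0.002,-0.024,0,0.02],[0.002,0.005,-0.024,0,0.02]]]}'
```

```text
clock: 9.55
position: [0.4703, -0.0026, 0.1098]
tool_rot: [2.292, 2.148, 0.001]
ft_force: [0.7, 0.2, 0.9]
opening: 0.235
grip_force: 0.0
```

```bash
python3 -m creep '{"deltas": [[[0,0.003,-0.002,0,0.02],[0,0.007,-0.002,0,0.02],[0,0.012,-0.002,0,0.02],[0,0.017,-0.002,0,0.02],[0.001,0.022,-0.002,0,0.02],[0.001,0.027,-0.002,0,0.02],[0.001,0.032,-0.002,0,0.02],[0.001,0.037,-0.002,0,0.02]]]}'
python3 -m creep '{"deltas": [[[0,0.005,0,0,0.02],[0.001,0.010,0,0,0.02],[0.001,0.015,0,0,0.02],[0.001,0.020,0,0,0.02],[0.002,0.025,0,0,0.02],[0.002,0.030,0,0,0.02],[0.002,0.035,0,0,0.02],[0.003,0.040,0,0,0.02]]]}'
python3 - <<'E'
from h import *
im=manip.get_image("wrist");cv2.imwrite("pics/w3.png",im)
s=manip.observe();print(s['position'],inshelf(s['position']*1000),s['ft_force'],s['opening'])
E
```

```text
clock: 10.22
position: [0.471, 0.035, 0.1073]
tool_rot: [2.291, 2.149, 0.0]
ft_force: [1.0, -0.4, -0.2]
opening: 0.23
grip_force: 0.1
clock: 10.88
position: [0.4738, 0.0749, 0.1072]
tool_rot: [-2.292, -2.149, 0.0]
ft_force: [-0.1, 0.2, -0.3]
opening: 0.237
grip_force: 0.1
[0.47402216 0.07548771 0.10730598] [-23.1 136.1] [ 0.449344    0.89762237 -0.17395279] 0.23331349913356145
```

View pics/w3.png

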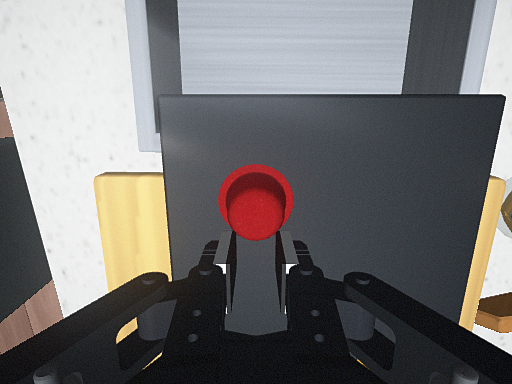

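The red capsule is upright in the cradle at (256,200), with the slate's end at row 95 and the container beyond it. I push on over the end.

```bash
python3 -m creep '{"deltas": [[[0,0.005,0,0,0.02],[0.001,0.010,0,0,0.02],[0.001,0.015,0,0,0.02],[0.001,0.020,0,0,0.02],[0.002,0.025,0,0,0.02],[0.002,0.030,0,0,0.02],[0.002,0.035,0,0,0.02],[0.003,0.040,0,0,0.02]]]}'
python3 -m creep '{"deltas": [[[0,0.005,0,0,0.02],[0.001,0.010,0,0,0.02],[0.001,0.015,0,0,0.02],[0.001,0.020,0,0,0.02],[0.002,0.025,0,0,0.02],[0.002,0.030,0,0,0.02],[0.002,0.033,0,0,0.02],[0.002,0.033,0,0,0.02]]]}'
python3 - <<'E'
from h import *
im=manip.get_image("side");cv2.imwrite("pics/s4.png",cv2.resize(im[130:330,190:390],None,fx=3,fy=3))
s=manip.observe();print(s['position'],inshelf(s['position']*1000),s['ft_force'],s['opening'])
E
```

```text
clock: 11.6
position: [0.4768, 0.1149, 0.1072]
tool_rot: [-2.292, -2.149, 0.0]
ft_force: [-0.1, -0.3, 1.1]
opening: 0.235
grip_force: 0.1
clock: 12.27
position: [0.4788, 0.148, 0.1072]
tool_rot: [-2.291, -2.15, 0.0]
ft_force: [0.7, 0.2, 0.5]
opening: 0.235
grip_force: 0.0
[0.47880416 0.14769554 0.10719086] [-23.4 208.5] [-0.14408231 -0.14362284 -0.393364  ] 0.2337487066825195
```

View pics/s4.png

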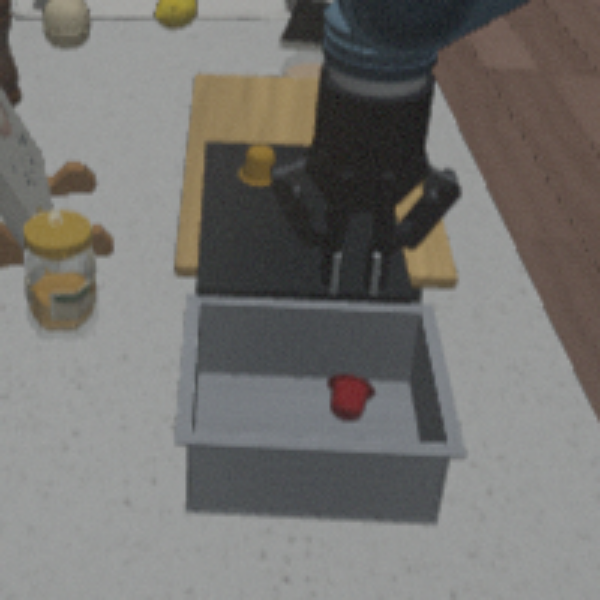

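The red capsule lies in the container at crop (350,395), and the gold one still stands at (260,165). I rise, go back behind the gold one and lower.

```bash
python3 -m creep '{"deltas": [[[0,0,0.025,0,0.02],[0,0,0.05,0,0.02],[0.005,-0.02,0.06,0,0.02],[0.013,-0.055,0.06,0,0.02],[0.021,-0.09,0.06,0,0.02],[0.029,-0.125,0.06,0,0.02],[0.037,-0.16,0.06,0,0.02],[0.045,-0.195,0.06,0,0.02]]]}'
python3 -m creep '{"deltas": [[[0.003,-0.013,0,0,0.02],[0.005,-0.020,0,0,0.02],[0.005,-0.020,0,0,0.02],[0.005,-0.020,-0.02,0,0.02],[0.005,-0.020,-0.035,0,0.02],[0.005,-0.020,-0.035,0,0.02],[0.005,-0.020,-0.035,0,0.02],[0.005,-0.020,-0.035,0,0.02]]]}'
python3 - <<'E'
from h import *
im=manip.get_image("wrist");cv2.imwrite("pics/w5.png",im)
s=manip.observe();print(s['position'],inshelf(s['position']*1000),s['ft_force'],s['opening'])
E
```

```text
clock: 12.98
position: [0.5239, -0.0495, 0.1674]
tool_rot: [2.292, 2.148, 0.0]
ft_force: [0.0, 0.5, 0.2]
opening: 0.233
grip_force: 0.0
clock: 13.65
position: [0.5292, -0.0667, 0.1331]
tool_rot: [2.29, 2.15, 0.001]
ft_force: [-0.8, -0.8, 0.9]
opening: 0.229
grip_force: 0.0
[ 0.52957835 -0.0670124   0.13347179] [42.2 -2.2] [ 0.33174776 -0.38066868 -0.23864277] 0.23231551267882938
```

View pics/w5.png

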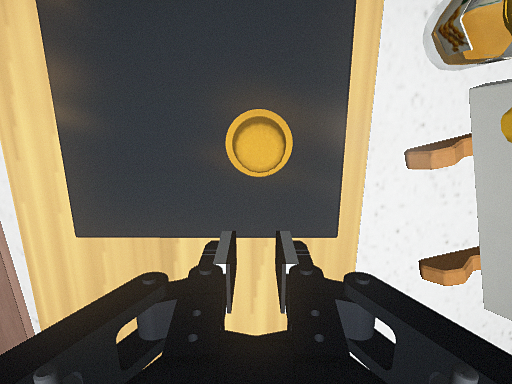

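The gold capsule, at (259,143), is centred ahead of the fingers. I lower and push it the same way.

```bash
python3 -m creep '{"deltas": [[[0,0,-0.008,0,0.02],[0,0,-0.016,0,0.02],[0,0,-0.023,0,0.02],[0,0,-0.0255,0,0.02],[0,0,-0.0255,0,0.02],[0,0.001,-0.0255,0,0.02],[0,0.003,-0.0255,0,0.02],[0,0.006,-0.0255,0,0.02]]]}'
python3 -m creep '{"deltas": [[[0,0.005,0,0,0.02],[0.001,0.010,0,0,0.02],[0.001,0.015,0,0,0.02],[0.001,0.020,0,0,0.02],[0.002,0.025,0,0,0.02],[0.002,0.030,0,0,0.02],[0.002,0.035,0,0,0.02],[0.003,0.040,0,0,0.02]]]}'
python3 -m creep '{"deltas": [[[0,0.005,0,0,0.02],[0.001,0.010,0,0,0.02],[0.001,0.015,0,0,0.02],[0.001,0.020,0,0,0.02],[0.002,0.025,0,0,0.02],[0.002,0.030,0,0,0.02],[0.002,0.035,0,0,0.02],[0.003,0.040,0,0,0.02]]]}'
python3 -m creep '{"deltas": [[[0,0.005,0,0,0.02],[0.001,0.010,0,0,0.02],[0.001,0.015,0,0,0.02],[0.001,0.020,0,0,0.02],[0.002,0.025,0,0,0.02],[0.002,0.030,0,0,0.02],[0.002,0.035,0,0,0.02],[0.003,0.040,0,0,0.02]]]}'
python3 - <<'E'
from h import *
im=manip.get_image("wrist");cv2.imwrite("pics/w6.png",im)
s=manip.observe();print(s['position'],inshelf(s['position']*1000),s['ft_force'],s['opening'])
E
```

```text
clock: 14.37
position: [0.5291, -0.0616, 0.1069]
tool_rot: [2.292, 2.148, 0.0]
ft_force: [0.6, 0.1, 0.0]
opening: 0.237
grip_force: 0.0
clock: 15.03
position: [0.5318, -0.021, 0.1068]
tool_rot: [-2.292, -2.149, 0.0]
ft_force: [-0.6, -0.4, -0.8]
opening: 0.231
grip_force: 0.1
clock: 15.7
position: [0.5348, 0.0189, 0.1067]
tool_rot: [-2.292, -2.149, 0.0]
ft_force: [0.5, -0.3, -0.3]
opening: 0.235
grip_force: 0.1
clock: 16.37
position: [0.5378, 0.0589, 0.1067]
tool_rot: [-2.292, -2.149, 0.0]
ft_force: [0.0, -1.0, -0.0]
opening: 0.232
grip_force: 0.1
[0.53798593 0.05956759 0.10680399] [ 41.8 124.7] [0.06464188 0.63533836 0.88319921] 0.23229632934182848
```

View pics/w6.png

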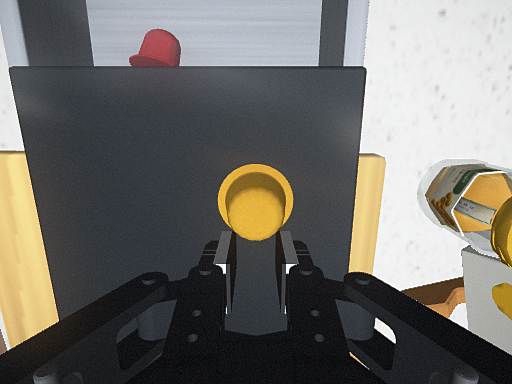

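The gold capsule is upright in the cradle at (256,200), with the slate's end at row 67 and the red capsule in the container beyond. I push about 84 mm more, then rise and clear the scene.

```bash
python3 -m creep '{"deltas": [[[0,0.005,0,0,0.02],[0.001,0.010,0,0,0.02],[0.001,0.015,0,0,0.02],[0.001,0.020,0,0,0.02],[0.002,0.025,0,0,0.02],[0.002,0.030,0,0,0.02],[0.002,0.035,0,0,0.02],[0.003,0.040,0,0,0.02]]]}'
python3 -m creep '{"deltas": [[[0,0.005,0,0,0.02],[0.001,0.011,0,0,0.02],[0.001,0.017,0,0,0.02],[0.002,0.023,0,0,0.02],[0.002,0.029,0,0,0.02],[0.002,0.035,0,0,0.02],[0.003,0.041,0,0,0.02],[0.003,0.044,0,0,0.02]]]}'
python3 -m creep '{"deltas": [[[0,0,0.01,0,0.02],[0,0,0.03,0,0.02],[0,0,0.06,0,0.02],[-0.02,-0.02,0.1,0,0.02],[-0.04,-0.05,0.13,0,0.02],[-0.06,-0.08,0.15,0,0.02],[-0.08,-0.11,0.15,0,0.02],[-0.1,-0.14,0.15,0,0.02]]]}'
python3 -m creep '{"deltas": [[[-0.01,-0.035,0,0,0.02],[-0.02,-0.07,0,0,0.02],[-0.03,-0.105,0,0,0.02],[-0.04,-0.14,0,0,0.02],[-0.05,-0.175,0,0,0.02],[-0.06,-0.21,0,0,0.02],[-0.06,-0.22,0,0,0.02],[-0.06,-0.22,0,0,0.02]]]}'
python3 - <<'E'
from h import *
im=manip.get_image("top");cv2.imwrite("pics/top7.png",im)
s=edges(im);o,k=s(np.arange(-60,66,10),np.arange(150,235,.5),.105);print("slate end",o[:,1],k)
print(rect(mask("container","top"),"top",.075))
cv2.imwrite("pics/crop7.png",cv2.resize(im[120:290,140:420],None,fx=2.8,fy=2.8,interpolation=cv2.INTER_CUBIC))
s=manip.observe();print(s['position'],s['ft_force'],s['clock'])
E
```

```text
clock: 17.08
position: [0.5408, 0.0989, 0.1067]
tool_rot: [-2.292, -2.149, 0.0]
ft_force: [-0.1, -0.2, -0.4]
opening: 0.235
grip_force: 0.1
clock: 17.75
position: [0.544, 0.1433, 0.1068]
tool_rot: [-2.291, -2.149, -0.0]
ft_force: [0.3, 0.6, -0.1]
opening: 0.232
grip_force: 0.0
clock: 18.42
position: [0.444, 0.0012, 0.2603]
tool_rot: [2.286, 2.147, 0.005]
ft_force: [-0.1, -0.7, -0.4]
opening: 0.236
grip_force: 0.0
clock: 19.08
position: [0.3833, -0.2198, 0.2575]
tool_rot: [2.296, 2.143, -0.0]
ft_force: [0.2, 1.9, 0.8]
opening: 0.231
grip_force: 0.0
slate end [210.  214.5 230.  230.5 211.5 210.  210.  211.  217.  220.5 219.5 210.
 211. ] [-4.20329670e-02  2.15807692e+02]
(array([510.1, 197.9]), array([156. , 189.9]), 86.9, [[411.0, 125.0], [601.0, 115.0], [609.0, 271.0], [419.0, 281.0]])
[ 0.38391583 -0.21736265  0.25707841] [-0.0046843   0.17859696  0.33382679] 19.1833
```

View pics/crop7.png

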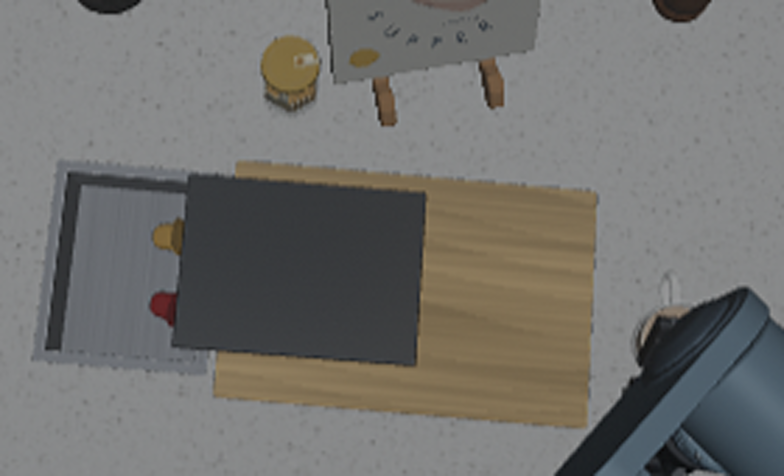

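Both capsules are in the container at crop (168,237) and (163,308), and the slate is square with its end at 210 mm. I have now viewed 11 pictures, one over the limit of 10, so the last check of the capsules' depth is done in numbers only.

```bash
python3 - <<'E'
from h import *
im=manip.get_image("side");hsv=cv2.cvtColor(im,cv2.COLOR_BGR2HSV).astype(int)
roi=np.zeros(hsv.shape[:2],bool);roi[226:300,245:345]=True
for n,m in (("red",((hsv[...,0]<6)|(hsv[...,0]>172))),("gold",(hsv[...,0]>12)&(hsv[...,0]<32))):
    b=biggest(roi&m&(hsv[...,1]>110));ys,xs=np.nonzero(b);c=[xs.mean(),ys.mean()]
    print(n,b.sum(),np.round(c),inshelf(to_world("side",c,.018)*1000)-[3.7,257.5])
im=manip.get_image("top");s=edges(im);o,k=s([-65,-60,-10,-5,0,60,65],np.arange(195,222,.5),.105);print(o[:,1],k)
print(manip.finish_job())
E
```

```text
red 127 [305. 261.] [[-32.1 -35.8]]
gold 135 [275. 261.] [[ 36.3 -30.4]]
[210.  210.  210.  210.  210.  211.  210.5] [6.07985481e-03 2.10227314e+02]
the job is handed in; nothing more can be done
None
```

Job handed in (verdict not shown): both capsules are in the container and the slate overhangs its end of the shelf by about 40 mm, square to within 0.4°; I viewed 11 pictures, one over the limit of 10.

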